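Put a finished mosaic pot away and stack the tote over it

ROBOT

A 7-joint arm with a two-finger parallel gripper is mounted at the origin on the work surface. World frame = base frame: x ahead of the robot, y to its left, z up, the work surface at z = 0. Lengths are in m, angles in rad, forces in N, time in s.
With the tool pointing down it reaches from about 0.4 to 0.9 m from the base axis. Payload 5.6 kg.
Tool frame: the origin (TCP) lies midway between the tips of the shut fingers; the grasp point (between the pads) lies 19 mm behind it; z points along the fingers, y is the line along which they close (so a half turn about z gives the same grasp; the last joint's range is limited). The gripper opens to 92 mm and grips with 3 to 60 N. Pads are 20 mm wide; open, the fingers measure 128 mm over their backs; the gripper's body (75 mm by 189 mm) begins 69 mm behind the grasp point.
Start: joints at [-0.043, 0.468, -0.012, 1.603, 0.006, 1.071, -0.056], TCP at [0.65, -0, 0.192] pointing down, gripper open.
Joint ranges: [-2.53, 2.53], [-0.31, 2.02], [-1.57, 1.55], [0.28, 2.44], [-1.29, 4.43], [0.15, 1.84], [-2.92, 2.92]. Speed limits (rad/s): [2.57, 2.57, 3.14, 3.14, 3.14, 3.14, 3.14].

INTERFACE

Orientations are given as a 3x3 rotation matrix whose columns are the frame's x, y, z axes.
In Python, from station import env, effector, solver, viewer, workorder, search_frame, tip_of gives the robot as it stands. Calls block until the motion is done:
- env.reach(position, orientation): joint-space move of the TCP to a pose.
- env.movel(position, frame=None, rate=0.15): straight line of the TCP; frame=None keeps the orientation; rate is the mean speed in m/s.
- env.goto_joints(angles): joint-space move.
- effector.release() and effector.grasp(squeeze=None): open the fingers fully, or close them until they stop; squeeze is the grip in N (None keeps the last).
- env.pause(seconds).
- solver.inverse_kinematics(position, orientation): joint angles nearest the present ones, or None.
- env.sense(): the state.
- viewer.read_camera(name): name is "scene" or "side" or "wrist"; returns (picture, depth): 480x640x3 uint8, red, green, blue; 480x640 float32, m along the optical axis (not along the pixel's ray), 0 where there is no reading.
- viewer.camera_info(name): a dict with "intrinsics" (3x3 intrinsics, pixels), "eye" and "rotation" of the camera in the world; the wrist camera has in their place "T_tool_cam" (4x4, takes a point from camera to tool coordinates, whose origin is the TCP and whose axes are the flange's). Camera axes: x right, y up, looking along -z (the intrinsics and any distortion apply to the point x, -y, -z); pixel columns grow to the right and rows downward; lengths in m; the calibration is good to about 2 mm. The wrist camera is an equidistant fisheye: a pixel r from the principal point sees the ray r / f radians off the axis. A picture is of the moment at which its call begins: read the wrist's pose just before it. camera_info takes no time and is no camera call.
A pose or a line that the arm cannot do raises env.PlanningError and nothing moves.
- workorder.finish_job(): hands the job in; it is judged then, once.
Trained networks look in the newest picture that a camera, given by its name, has taken for a name from the list of things; names that differ only in an ending like _2 or _b are one class to them, and where a whole thing is asked for, a point or a joint stands for the part that bears it (a point fixed in the world has none). Each returns a list of dicts, best first, with "score" (0 to 1); they miss things now and then, are a little off and sometimes report something else, mostly with a low value. They report only what shows in the picture. A call takes as long as a camera call.
- search_frame(camera, name): "at" ([x, y, z] in m, in world coordinates, good to about 4 mm: the middle of the surface that is visible of it).
- tip_of(camera, name): "at" ([x, y, z] in m, in world coordinates, good to about 4 mm: a listed point, or the origin of a listed thing).
The state is a dict: "t": time; "joint_positions": joint angles; "joint_velocities": joint speeds; "tau": joint torques, N m; "ee_pos": TCP position; "tcp_rot": TCP orientation; "wrist_force": force on the tool from outside, world axes, zero at the start; "moment": the same for the moment, N m; "gripper_width": finger opening in m; "grasp_force": force on a finger pad.
Only numpy, scipy, OpenCV 4.12 (cv2) and the standard library are available. Lean on these libraries where they do the work, as an engineer would, in place of code of your own. Each camera call takes 0.05 s, during which the arm holds its last target. There are 200 camera calls.

TASK

Stand the finished red mosaic pot upright in the empty compartment of the green tote. Then set the blue tote gently on top of the green one, turned so that it stacks level on the saddles instead of nesting down onto the pots: its yellow end goes over the green tote's plain end. Leave the green tote where it stands and do not disturb the bare white pot or the nippers.

Things in the scene. Friction and masses are not known exactly. Their poses are not given: they have to be found in the camera images.
- green_tote: Green stack-nest tote, loose, 0.9 kg, upright. 229 (x) x 172 (y) x 97 mm tall overall. Origin: centre of underside; x points to its yellow end wall, z up. Floor 4 mm thick. A divider along y at x = 0 (12 mm thick, top 50 mm above the underside) makes two compartments: the plain-end one (-x) holds a fixed blue mosaic pot 62 mm tall, the yellow-end one (+x) is empty.
- empty_compartment (a point): Centre of the floor of the green tote's empty compartment, on the floor's upper face (52 mm from the tote's centre towards its yellow end, 4 mm above the underside); axes as the green tote's. The compartment is 92 mm (x) by 120 mm (y) at the floor, 153 mm (y) above 40 mm height.
- stack_seat (a point): On the green tote's centre line, 82 mm above its underside, level with the tops of the saddles inside its long sides; axes as the green tote's. The blue tote's underside centre comes here when stacked, its x axis opposite to this one, with 3.5 mm play each way. The mouth is 211 x 153 mm inside; above 90 mm height it flares at 45 degrees (lead-in).
- blue_tote_grip (a point): Blue stack-nest tote, loose, empty, 0.25 to 0.45 kg, same shape and size as the green one, upright. This point is at its middle, on the 12 mm thick divider (carrying grip with black top edge, lying along the tote's y), 40 mm above the tote's underside, 10 mm below the divider's top. x points to its yellow end, z up. Compartments each side are as in the green tote.
- blue_yellow_end (a point): Point at the middle of the blue tote's yellow end wall, 105 mm from its centre along its x, 40 mm above its underside.
- blue_tote: The blue tote itself, origin at the centre of its underside, axes as for blue_tote_grip. Lower body with its outer ribs (feet): 204 (x) x 146 (y) mm, 36 mm tall. With its x opposite to the green tote's, the ribs sit on the green saddles: it stacks, underside 82 mm above the green underside. Facing the same way it nests: it sinks to 54 mm or onto the pots.
- red_pot_mid (a point): Finished tea-light pot, loose, 0.14 to 0.24 kg: upright cylinder covered in red, orange and white mosaic, 54 mm in diameter, 62 mm tall. This point is at its centre, half-way up (31 mm above its underside); z is its axis.
- red_pot: The red mosaic pot itself, origin at the centre of its underside.
- bare_pot: Bare white pot without mosaic, 52 mm in diameter, 62 mm tall, standing near the red one, to be left alone; origin at the centre of its underside.
- nippers: Tile nippers with red handles lying at the back of the table, about 130 mm long, to be left alone.

How it is judged:
On the way:
1. the red pot stands upright, let go, in the green tote's empty compartment (x of red_pot_mid in the frame of green_tote between 0.026 and 0.078 m and y of red_pot_mid in the frame of green_tote between -0.04 and 0.04 m and z of red_pot_mid in the frame of green_tote between 0.029 and 0.041 m and angle between red_pot_mid's own z axis and vertical below 0.12 rad and contact force between the fingers and red_pot below 0.1 N and linear speed of red_pot below 0.02 m/s), for 0.2 s.
At the end, for the whole second after the job is handed in: Red pot upright on the floor of the green tote's yellow-end compartment; blue tote at rest on the green saddles, underside 77 to 87 mm above the green tote's, level within 0.035 rad, centred within 7 mm each way, its yellow end over the green plain end (x of red_pot_mid in the frame of green_tote between 0.026 and 0.078 m and y of red_pot_mid in the frame of green_tote between -0.04 and 0.04 m and z of red_pot_mid in the frame of green_tote between 0.029 and 0.041 m and angle between red_pot_mid's own z axis and vertical below 0.12 rad and x of blue_tote_grip in the frame of green_tote between -0.007 and 0.007 m and y of blue_tote_grip in the frame of green_tote between -0.007 and 0.007 m and z of blue_tote_grip in the frame of green_tote between 0.117 and 0.127 m and x of blue_yellow_end in the frame of green_tote below -0.09 m and angle between blue_tote_grip's own z axis and vertical below 0.035 rad and linear speed of blue_tote below 0.02 m/s); the robot touches nothing.
It fails at once if the green tote is shifted more than 50 mm (distance of green_tote from where it was at the start of the episode above 0.05 m).
It fails at once if the blue tote is dropped or slammed onto the green tote: over 0.45 m/s (a fall of about 10 mm) just above its seat (horizontal distance between blue_tote_grip and stack_seat below 0.04 m and z of blue_tote_grip in the frame of green_tote between 0.08 and 0.145 m and linear speed of blue_tote above 0.45 m/s).
It fails at once if the blue tote bears on the red pot (over 5 N) (contact force between blue_tote and red_pot above 5 N).
It fails at once if the bare pot or the nippers are shifted more than 30 mm, or the bare pot is knocked over (distance of any of bare_pot, nippers from where it was at the start of the episode above 0.03 m or angle between bare_pot's own z axis and vertical above 0.5 rad).
It also fails if it takes over 64 s, if anything falls off the work surface, if the arm or the gripper's body presses on something with over 40 N, if the wrist force passes 120 N, or if a joint passes its speed limit or range.

## Working session

There is one attempt and no reset: what is moved stays moved. The work goes in short steps, each a Python script; the robot and the scene stay as the last script left them, time stands still between calls to the robot, and variables do not carry over. Pictures are saved under pics/ and viewed, at most 10 in all, crops included, and the job is handed in when it is done.

```bash
mkdir -p pics; ls
cat > h.py <<'E'
import numpy as np, cv2
from station import env, effector, solver, viewer, workorder, search_frame, tip_of
def save(cam,name):
    p,d=viewer.read_camera(cam); cv2.imwrite('pics/'+name,p[:,:,::-1]); return p,d
def cloud(cam,d):
    i=viewer.camera_info(cam); K=np.array(i['intrinsics']); v,u=np.mgrid[:480,:640]
    c=np.stack([(u-K[0,2])/K[0,0]*d,-(v-K[1,2])/K[1,1]*d,-d],-1)
    return c@np.array(i['rotation']).T+np.array(i['eye'])
def down(a): # tool x at angle a, z down
    c,s=np.cos(a),np.sin(a); return np.array([[c,s,0],[s,-c,0],[0,0,-1.]])
E
python3 - <<'E'
from h import *
np.set_printoptions(precision=4,suppress=True)
for cam in ['scene','side']:
    p,d=save(cam,cam+'0.png'); np.savez(f'{cam}0.npz',p=p,w=cloud(cam,d),d=d)
    print(cam,viewer.camera_info(cam))
    for n in ['green_tote','empty_compartment','stack_seat','blue_tote','blue_tote_grip','blue_yellow_end','red_pot_mid','red_pot','bare_pot','nippers']:
        print(n,[(np.round(x['at'],3).tolist(),round(x['score'],2)) for x in tip_of(cam,n)[:3]])
s=env.sense();print(s['t'],s['tcp_rot'],s['gripper_width'])
E
```

```text
pics
scene {'intrinsics': array([[616.5962,   0.    , 310.2065],
       [  0.    , 616.5962, 244.2457],
       [  0.    ,   0.    ,   1.    ]]), 'eye': array([1.3946, 0.4472, 0.9765]), 'rotation': array([[-0.5164, -0.5963,  0.6146],
       [ 0.8562, -0.3743,  0.3562],
       [ 0.0176,  0.7101,  0.7038]])}
green_tote [([0.56, -0.261, -0.002], 0.56)]
empty_compartment [([0.61, -0.256, 0.004], 0.97)]
stack_seat [([0.557, -0.26, 0.083], 0.69), ([0.524, 0.255, 0.043], 0.51)]
blue_tote [([0.53, 0.259, 0.002], 0.63)]
blue_tote_grip [([0.529, 0.255, 0.043], 0.64)]
blue_yellow_end [([0.452, 0.182, 0.042], 0.62), ([0.787, -0.037, -0.002], 0.57)]
red_pot_mid [([0.663, 0.022, 0.03], 0.83)]
red_pot [([0.66, 0.018, 0.001], 0.77)]
bare_pot [([0.45, 0.022, -0.005], 0.78)]
nippers [([0.785, -0.034, -0.002], 0.79), ([0.446, 0.022, -0.003], 0.44)]
side {'intrinsics': array([[454.2726,   0.    , 321.7889],
       [  0.    , 454.2726, 246.6637],
       [  0.    ,   0.    ,   1.    ]]), 'eye': array([ 0.4262, -0.6928,  0.5789]), 'rotation': array([[ 0.965 ,  0.1532, -0.213 ],
       [-0.2621,  0.5277, -0.808 ],
       [-0.0114,  0.8355,  0.5493]])}
green_tote [([0.554, -0.259, -0.001], 0.61)]
empty_compartment [([0.609, -0.253, 0.003], 0.61)]
stack_seat [([0.555, -0.261, 0.079], 0.56)]
blue_tote [([0.524, 0.257, 0.001], 0.89)]
blue_tote_grip [([0.526, 0.259, 0.038], 0.69)]
blue_yellow_end [([0.456, 0.186, 0.039], 0.94), ([0.525, 0.259, 0.039], 0.62)]
red_pot_mid [([0.663, 0.02, 0.033], 0.63)]
red_pot [([0.662, 0.02, -0.0], 0.72)]
bare_pot [([0.448, 0.024, -0.003], 0.78)]
nippers [([0.786, -0.04, 0.001], 0.97)]
1.1 [[ 0.      1.      0.0001]
 [ 1.     -0.     -0.    ]
 [-0.      0.0001 -1.    ]] 0.09203539035205024
```

View pics/scene0.png

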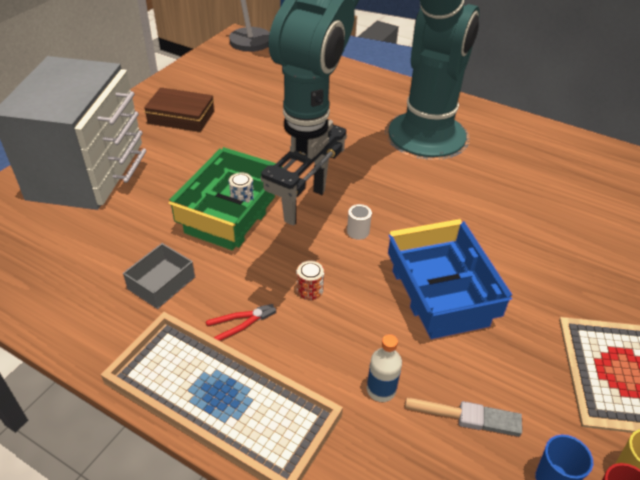

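View pics/side0.png

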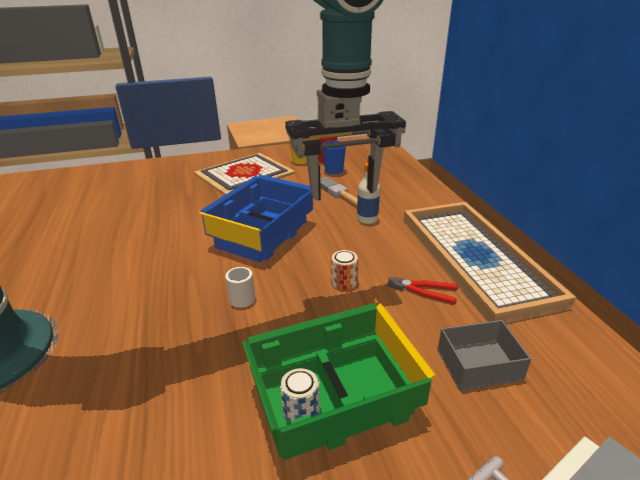

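The scene view shows the red pot at (310,280), the bare pot at (360,222), the green tote at (225,195) with its yellow end towards the camera, and the blue tote at (447,275) with its yellow end at the upper left. The side view agrees: green (338,380), blue (258,215), pot (345,270). Next I refine the tote poses from depth.

Run:
```python
from h import *
for cam in ['scene','side']:
    z=np.load(f'{cam}0.npz'); w,p,d=z['w'],z['p'].astype(int),z['d']
    for n,c in [('green',(.557,-.26)),('blue',(.527,.257))]:
        r=np.hypot(w[...,0]-c[0],w[...,1]-c[1])
        m=(d>0)&(r<.165)&(w[...,2]>.088)&(w[...,2]<.102)
        q=w[m][:,:2]; 
        if len(q)<20: print(n,len(q));continue
        R=cv2.minAreaRect((q*1000).astype(np.float32))
        print(cam,n,len(q),R, 'z95',np.percentile(w[m][:,2],95))
        y=m&(p[...,0]>150)&(p[...,1]>110)&(p[...,2]<90); print('  yellow',w[y].mean(0),y.sum())
    for n,c in [('red',(.662,.02)),('bare',(.449,.023))]:
        r=np.hypot(w[...,0]-c[0],w[...,1]-c[1]); m=(d>0)&(r<.04)&(w[...,2]>.057)&(w[...,2]<.07)
        print(cam,n,cv2.minEnclosingCircle((w[m][:,:2]*1000).astype(np.float32)),m.sum())
for a in (0,np.pi/2,np.pi/4,-np.pi/4,-3*np.pi/4,3*np.pi/4):
    pos={'pot':(.662,.02,.1),'green':(.609,-.256,.12),'blue':(.527,.257,.1),'stk':(.556,-.26,.2)}
    for k,v in pos.items(): 
        j=solver.inverse_kinematics(v,down(a)); print(round(a,2),k,None if j is None else np.round(j,2))
```

```text
scene green 912 ((556.6536254882812, -255.86578369140625), (234.9429473876953, 176.61398315429688), 5.747129440307617) z95 0.09846155303702084
  yellow [ 0.67005562 -0.25625654  0.09464461] 122
scene blue 1511 ((527.314453125, 260.098876953125), (233.53436279296875, 175.0975799560547), 45.84309005737305) z95 0.09880875330848787
  yellow [0.45390288 0.18346753 0.09045732] 108
scene red ((660.6690063476562, 22.89055824279785), 29.252504348754883) 454
scene bare ((450.11798095703125, 26.001901626586914), 28.138931274414062) 305
side green 3043 ((556.4553833007812, -260.13714599609375), (231.31011962890625, 172.82205200195312), 5.992729663848877) z95 0.09643850365243908
  yellow [ 0.66581092 -0.25590608  0.09279173] 675
side blue 769 ((526.6468505859375, 255.13543701171875), (232.37306213378906, 173.95045471191406), 46.34417724609375) z95 0.09620248285140663
  yellow [0.4510405  0.17173595 0.09374472] 146
side red ((659.8692016601562, 20.73805809020996), 28.462570190429688) 364
side bare ((448.34429931640625, 21.02908706665039), 26.89307403564453) 369
0 pot [-0.3   0.59  0.3   1.66 -0.21
[... 549 characters left out ...]
stk [ 0.22  0.4   0.22  1.7  -0.1   1.05 -0.32]
-0.79 pot [-0.41  0.62  0.48  1.67 -0.34  0.94 -2.17]
-0.79 green [-0.02  0.6   0.52  1.66 -0.35  0.97 -1.73]
-0.79 blue [-0.81  0.49  0.39  1.86 -0.24  0.84 -2.66]
-0.79 stk [-0.02  0.43  0.54  1.72 -0.25  1.07 -1.76]
-2.36 pot [ 0.26  0.65 -0.5   1.62  0.36  0.97  2.  ]
-2.36 green [ 0.66  0.61 -0.44  1.61  0.3   0.99  2.48]
-2.36 blue [-0.1   0.54 -0.54  1.81  0.35  0.89  1.55]
-2.36 stk [ 0.69  0.44 -0.41  1.67  0.19  1.08  2.58]
2.36 pot [ 0.04  0.59 -0.17  1.63  0.12  0.92  0.61]
2.36 green [ 0.43  0.56 -0.11  1.63  0.07  0.95  1.08]
2.36 blue [-0.33  0.49 -0.24  1.83  0.15  0.85  0.15]
2.36 stk [ 0.45  0.4  -0.09  1.68  0.04  1.06  1.13]
```

Run:
```python
from h import *
import numpy as np
from scipy.stats import binned_statistic_2d as b
a=np.radians(5.9); X=np.array([np.cos(a),np.sin(a)]);Y=np.array([-X[1],X[0]])
for cam in ['scene','side']:
    z=np.load(f'{cam}0.npz'); w=z['w'][z['d']>0]; q=w[:,:2]-[.5565,-.258]
    x,y=q@X*1000,q@Y*1000; m=(abs(x)<125)&(abs(y)<95)&(w[:,2]<.12)
    s=b(x[m],y[m],w[m,2]*1000,'median',[np.arange(-4,126,8),np.arange(-95,96,6)]).statistic
    print(cam,'rows x from -4 step 8; cols y -95 step 6')
    for r in s: print(' '.join('  .' if np.isnan(v) else '%3d'%v for v in r))
```

```text
scene rows x from -4 step 8; cols y -95 step 6
  .  92  95  69  40  38  26  44  49  32  43  49  43  48  48  48  43  50  41  46  47  46  48  49   .   .   1   0   0  55   1
  .  95  93  86  39  30  22  31  25  23  31  27  24  22  24  26  28  25  22  27  28  34  39  47   .   .   1   0   0  56   1
  .  94  93  85  67  36  15   2   3   4   3   4   4   4   4   5   4   3   4   3   .   .   .   .   .   .   1  81   0  62   4
  .   .  92  87  61  41  18   6   4   4   4   3   3   4   4   1   5   4   4   5   5   .   .   .   .   .   2   2   0  57  49
  .  93  95  86  74  54  20   8   .   .   .   .   7   6   6   .   .   5   .   6   .   .   .   .   .   .   2   1   0  57   1
  .  95  89  65  63  44  25   .   .   .   .   .   .   .   .   .   .   .   .   .   .   .   .   .   .   .   3   0   0  55   2
  .  93  91  63  38  38  37   .   .   .   .   .   .   .   .   .   .   .   .   .   .   .   .   .   .   .  -2   0  -1  64   4
  .   .  90  68  39  38  41   .   .   .   .   .   .   .   .   .   .   .   .   .   .   .   .   .   .   .   .  -2   1  53   2
  .   .  89  72  43   .   .   .   .   .   .   .   .   .   .  
[... 2260 characters left out ...]
   .   4   3   3   3   3   3   3   3   3   2   3   3   2  20  39  39  67  95   .
  0   1  55   6  -1   .   .   .   .   .   .   .   3   3   2   3   3   2   3   3   3   3   3   3   3  19  39  39  67  94   .
  0  93  57   0   0   3   .   .  38  38  35  28  25  17  19  18  20  14  17  18  20  20  16  17  19  22  39  38  66  94   .
  0   0  57   0  80  79  75  76  67  66  65  63  62  64  67  65  62  65  66  63  64  63  67  62  63  67  64  65  70  95   .
  0   0  67  90  92   1  94  93  94  94  94  94  94  93  94  94  94  93  94  94  94  94  93  94  94  94  94  94  94  91   .
  0   0   0   0   0   0  -2   .   .   .   .   .   .   .   .   .   .   .   .   .   .   .   .   .   .   .   .   .   .   .   .
```

Run:
```python
from h import *
a=np.radians(5.9); X=np.array([np.cos(a),np.sin(a)]); R=down(a)
g=np.array([.5567,-.259]); t=g+.060*X
env.reach([.661,.021,.14],R)
env.movel([.661,.021,.040],rate=.12)
effector.grasp(20); s=env.sense(); print(s['gripper_width'],s['grasp_force'],s['t'])
env.movel([.661,.021,.21],rate=.2)
env.reach([*t,.21],R)
s=env.sense(); print(s['gripper_width'],s['grasp_force'],s['wrist_force'],s['t'])
p,d=save('side','side1.png'); save('scene','scene1.png')
for c in ('side','scene'): print([(np.round(x['at'],3),x['score']) for x in tip_of(c,'red_pot')[:2]])
```

```text
0.00022557925596748725 2.4581539258360863 4.6583
0.0004988924581854743 0.0 [ 0.58735176  0.72933205 -0.00515181] 6.7333
[(array([ 0.661,  0.023, -0.002]), 0.85), (array([0.661, 0.018, 0.031]), 0.38)]
[(array([ 0.659,  0.022, -0.002]), 0.96), (array([ 0.556, -0.262,  0.081]), 0.18)]
```

View pics/side1.png

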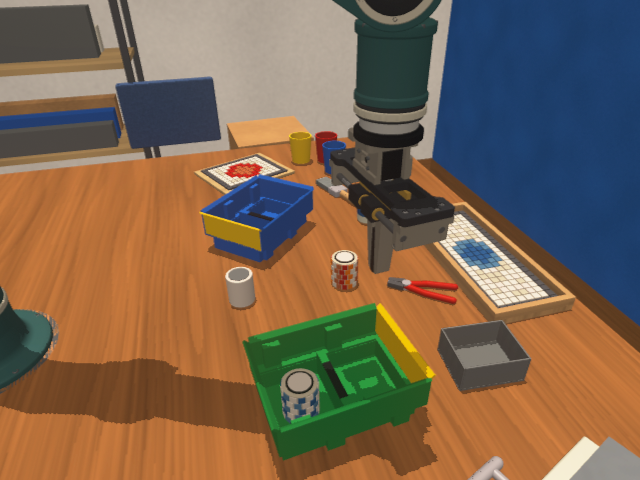

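The pot is still at (345,270) and the fingers at (380,250) are shut on nothing, so the grasp missed. I'll check where the tool actually is.

Run:
```python
from h import *
s=env.sense(); print(s)
for c in('side','scene'):
    i=viewer.camera_info(c);K=i['intrinsics']
    for q in (s['ee_pos'],[.661,.021,.04]):
        v=i['rotation'].T@(np.array(q)-i['eye']); print(c,K[0,2]+K[0,0]*v[0]/-v[2],K[1,2]-K[1,1]*v[1]/-v[2])
```

```text
{'t': 6.9333, 'joint_positions': array([ 0.07561461,  0.49061771,  0.3691621 ,  1.56207691, -0.19026683,
        1.12467076, -0.97728703]), 'joint_velocities': array([0.00559004, 0.00035438, 0.00961497, 0.0005938 , 0.0013017 ,
       0.00081173, 0.00133806]), 'tau': array([ 1.23394202e-01, -5.17877662e+01,  4.89080384e+00, -2.46703380e+01,
       -4.02198394e-02, -5.31585119e-02, -2.22868388e-03]), 'ee_pos': array([ 0.61721893, -0.25072666,  0.2098578 ]), 'tcp_rot': array([[ 9.94379097e-01,  1.05878285e-01,  3.17494471e-05],
       [ 1.05878242e-01, -9.94378893e-01,  6.44688133e-04],
       [ 9.98294536e-05, -6.37702827e-04, -9.99999792e-01]]), 'wrist_force': array([-0.73871865, -0.12577395,  0.3361435 ]), 'moment': array([0.0559529 , 0.05255615, 0.02320642]), 'grasp_force': 0.0, 'gripper_width': 0.0006893691493536165}
side 376.7853798449296 281.2943754941722
side 344.2780580711712 265.1817893343501
scene 208.0666187519006 156.3882442331592
scene 308.9042768043849 277.4990180843578
```

View pics/scene1.png

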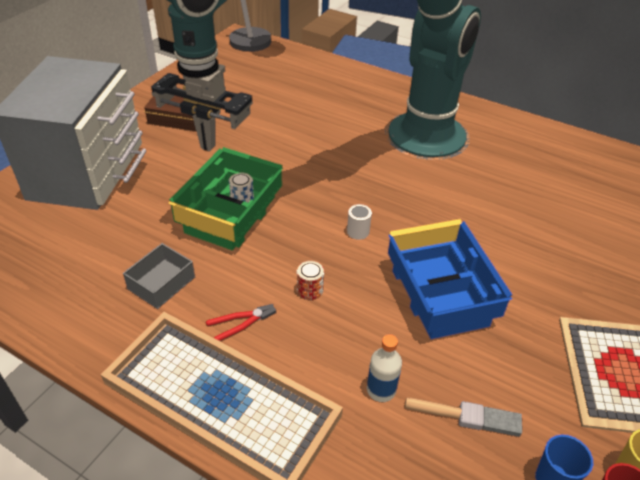

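Run:
```python
from h import *
np.set_printoptions(precision=4,suppress=True)
for c in('side','scene'):
    p,d=viewer.read_camera(c); w=cloud(c,d); e=env.sense()['ee_pos']
    m=(d>0)&(np.hypot(w[...,0]-e[0],w[...,1]-e[1])<.05)&(w[...,2]>.15)&(w[...,2]<.26)
    q=w[m]; print(c,e,'low pts',q[np.argsort(q[:,2])[:200:25]])
a=np.radians(5.9)
effector.release()
env.reach([.661,.021,.14],down(a)); print(env.sense()['ee_pos'])
env.movel([.661,.021,.040],rate=.12); s=env.sense(); print(s['ee_pos'],s['gripper_width'],s['wrist_force'],s['t'])
save('side','side2.png')
```

```text
side [ 0.6171 -0.2511  0.2099] low pts [[ 0.6092 -0.2585  0.2307]
 [ 0.6076 -0.2512  0.2354]
 [ 0.6188 -0.2642  0.2375]
 [ 0.6229 -0.2638  0.2395]
 [ 0.6251 -0.2647  0.2413]
 [ 0.6095 -0.2629  0.2432]
 [ 0.6076 -0.2536  0.2449]
 [ 0.6264 -0.2639  0.2467]]
scene [ 0.6169 -0.2515  0.21  ] low pts [[ 0.626  -0.2566  0.2315]
 [ 0.6283 -0.2439  0.2378]
 [ 0.6273 -0.2415  0.243 ]
 [ 0.6275 -0.2536  0.2458]
 [ 0.628  -0.2452  0.2493]
 [ 0.6294 -0.2436  0.2532]
 [ 0.6175 -0.2349  0.2566]]
[0.6614 0.0184 0.1406]
[0.6617 0.0209 0.0408] 0.0919847245825844 [0.1555 0.238  0.1004] 10.4917
```

View pics/side2.png

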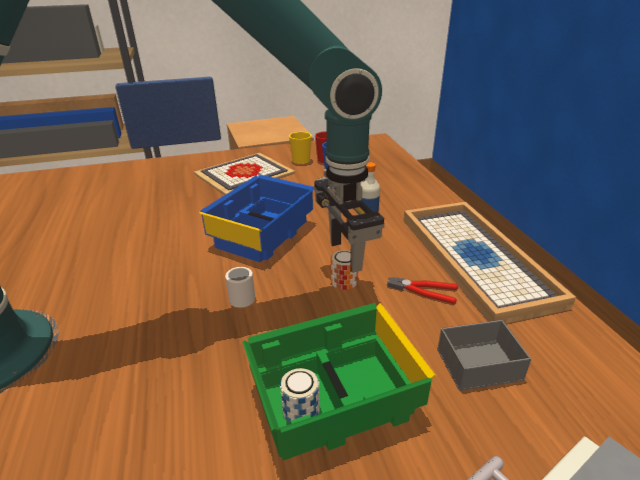

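The image shows the front fingertip at (358,270), above mid-pot. Depth on the shut fingers puts the real tips about 21 mm above the reported TCP, so I correct z by -0.021.

```bash
echo 'OFF=-.021' >> h.py
python3 - <<'E'
from h import *
a=np.radians(5.9); X=np.array([np.cos(a),np.sin(a)]); R=down(a)
g=np.array([.5567,-.259]); t=g+.060*X
env.movel([.661,.021,.040+OFF],rate=.08); s=env.sense(); print(s['ee_pos'],s['wrist_force'])
effector.grasp(20); s=env.sense(); print(s['gripper_width'],s['grasp_force'],s['t'])
if s['gripper_width']<.045: raise SystemExit('miss')
env.movel([.661,.021,.20],rate=.2)
env.reach([*t,.20],R); env.pause(.3)
s=env.sense(); print(s['gripper_width'],s['grasp_force'],s['wrist_force'],s['ee_pos'],t,s['t'])
save('side','side3.png')
for c in ('side','scene'):
    p,d=viewer.read_camera(c); print([(np.round(x['at'],3),x['score']) for x in tip_of(c,'red_pot')[:2]])
E
```

```text
[0.6603853  0.0209345  0.01809471] [ 0.85087767  0.03557371 -0.03842686]
0.05134386267037426 20.000152587890625 11.6333
0.05175082393735033 19.999719858169556 [ 0.05015404  0.54994927 -2.99297764] [ 0.61690695 -0.25152585  0.199975  ] [ 0.61638217 -0.25283245] 14.0667
[(array([ 0.616, -0.253,  0.179]), 0.63)]
[(array([ 0.614, -0.251,  0.177]), 0.74)]
```

View pics/side3.png

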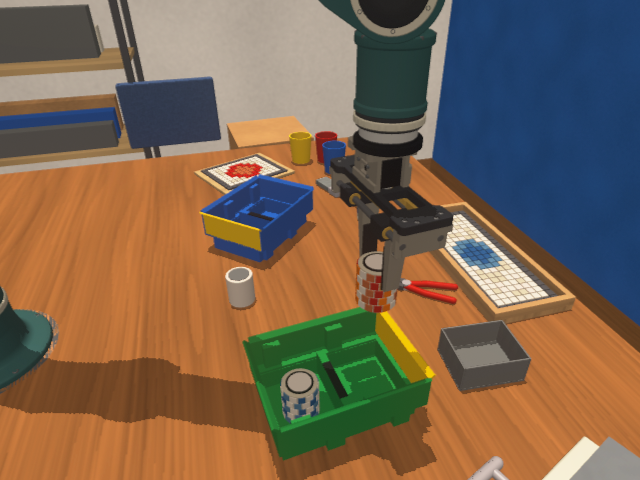

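The pot is held upright at (377,283), above the compartment. Lowering it now.

Run:
```python
from h import *
a=np.radians(5.9); X=np.array([np.cos(a),np.sin(a)]); R=down(a)
t=np.array([.5567,-.259])+.060*X
env.movel([*t,.05],R,rate=.15); s=env.sense(); print(s['wrist_force'],s['ee_pos'])
for z in (.030,.026,.024,.022,.020):
    env.movel([*t,z],R,rate=.04); s=env.sense(); print(z,s['wrist_force'],s['ee_pos'])
    if s['wrist_force'][2]>0: break
effector.release(); s=env.sense(); print(s['gripper_width'],s['wrist_force'],s['t'])
env.movel([*t,.16],R,rate=.15)
env.reach([.527,.2573,.14],down(np.radians(136.1))); env.pause(.2); s=env.sense(); print(s['ee_pos'],s['t'])
for c in ('side','scene'):
    p,d=save(c,c+'4.png'); np.savez(c+'4.npz',p=p,d=d,w=cloud(c,d)); w=cloud(c,d)
    for n in ('red_pot_mid','green_tote','empty_compartment','stack_seat','blue_tote_grip','blue_yellow_end'): print(c,n,[(np.round(x['at'],3),x['score']) for x in tip_of(c,n)[:1]])
    r=np.hypot(w[...,0]-.5567,w[...,1]+.259)
    m=(d>0)&(r<.165)&(w[...,2]>.088)&(w[...,2]<.102)
    print(cv2.minAreaRect((w[m][:,:2]*1000).astype(np.float32)))
```

```text
[ 0.97775254 -0.04716909 -1.52509796] [ 0.6172318  -0.25325837  0.05111599]
0.03 [ 0.37568959 -0.04241151 -1.5335901 ] [ 0.61634863 -0.25289521  0.02982979]
0.026 [ 0.8164917   0.10484426 -1.67909015] [ 0.61622679 -0.25274298  0.02578388]
0.024 [-0.14362722  0.10792215 -1.22592263] [ 0.61630025 -0.25278255  0.02390034]
0.022 [-1.27034318  0.98643637  5.68245231] [ 0.61682894 -0.25301014  0.02306457]
0.09172532371038528 [0.31366938 0.02961131 0.35837819] 17.6
[0.52745647 0.25650317 0.1399296 ] 20.7417
side red_pot_mid [(array([ 0.617, -0.256,  0.035]), 0.68)]
side green_tote [(array([ 0.559, -0.263,  0.002]), 0.66)]
side empty_compartment [(array([ 0.606, -0.255,  0.001]), 0.82)]
side stack_seat [(array([ 0.557, -0.261,  0.079]), 0.84)]
side blue_tote_grip [(array([0.53 , 0.259, 0.039]), 0.56)]
side blue_yellow_end [(array([0.457, 0.182, 0.04 ]), 0.59)]
((556.265869140625, -260.5233459472656), (230.9633331298828, 172.9866485595703), 6.102002143859863)
scene red_pot_mid [(array([ 0.616, -0.254,  0.034]), 0.66)]
scene green_tote [(array([ 0.557, -0.259, -0.002]), 0.89)]
scene empty_compartment [(array([ 0.608, -0.254,  0.001]), 0.7)]
scene stack_seat [(array([ 0.557, -0.261,  0.082]), 0.92)]
scene blue_tote_grip [(array([0.527, 0.255, 0.047]), 0.81)]
scene blue_yellow_end [(array([0.453, 0.184, 0.041]), 0.74)]
((558.0977783203125, -257.5672607421875), (234.16925048828125, 178.1074676513672), 6.537714004516602)
```

View pics/side4.png

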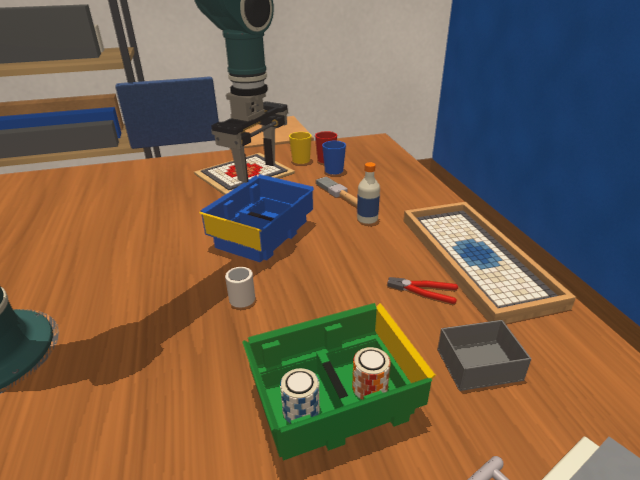

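The red pot stands upright in the compartment at (371,372), and the green tote has not moved. Now I grasp the blue tote.

```bash
cat >> h.py <<'E'
def rect(cam,c,lo,hi,w=None,d=None):
    if w is None: p,d=viewer.read_camera(cam); w=cloud(cam,d)
    m=(d>0)&(np.hypot(w[...,0]-c[0],w[...,1]-c[1])<.15)&(w[...,2]>lo)&(w[...,2]<hi)
    return cv2.minAreaRect((w[m][:,:2]*1000).astype(np.float32)), m.sum()
E
python3 - <<'E'
from h import *
R=down(np.radians(136.1)); b=[.527,.2573]
env.movel([*b,.021+OFF],R,rate=.12); s=env.sense(); print(s['ee_pos'],s['wrist_force'])
effector.grasp(45); s=env.sense(); print(s['gripper_width'],s['grasp_force'],s['wrist_force'],s['t'])
if s['gripper_width']<.006 or s['gripper_width']>.03: raise SystemExit('miss')
env.movel([*b,.21],R,rate=.2)
g=np.array([.557,-.260]); R2=down(np.radians(96.1))
env.reach([.557,0,.22],R2); env.reach([*g,.22],R2); env.pause(.5)
s=env.sense(); print(s['ee_pos'],s['gripper_width'],s['wrist_force'],s['moment'],s['t'])
for c in ('side','scene'):
    p,d=save(c,c+'5.png'); w=cloud(c,d); np.savez(c+'5.npz',p=p,d=d,w=w)
    for n in ('blue_tote','blue_tote_grip','blue_yellow_end','stack_seat','red_pot_mid'): print(c,n,[(np.round(x['at'],3),x['score']) for x in tip_of(c,n)[:1]])
E
```

```text
[0.52758559 0.25767067 0.00078334] [-0.0157744   0.03490273  1.32092964]
0.01172093903608579 44.99977111816406 [ 0.48286448 -0.06037533  1.11884975] 23.9417
[ 0.55707411 -0.25975642  0.22005498] 0.011617892391576621 [-0.17078111 -0.44036617 -4.34588289] [-0.00178572  0.01692697 -0.014665  ] 27.675
side blue_tote [(array([ 0.557, -0.262,  0.222]), 0.89)]
side blue_tote_grip [(array([ 0.56 , -0.257,  0.259]), 0.82)]
side blue_yellow_end [(array([ 0.454, -0.267,  0.258]), 0.57)]
side stack_seat [(array([ 0.56 , -0.26 ,  0.078]), 0.78)]
side red_pot_mid [(array([ 0.616, -0.256,  0.033]), 0.91)]
scene blue_tote [(array([ 0.558, -0.259,  0.22 ]), 0.63)]
scene blue_tote_grip [(array([ 0.558, -0.263,  0.266]), 0.68)]
scene blue_yellow_end [(array([ 0.451, -0.271,  0.261]), 0.85)]
scene stack_seat [(array([ 0.56 , -0.259,  0.084]), 0.88)]
scene red_pot_mid [(array([ 0.615, -0.254,  0.034]), 0.53)]
```

View pics/side5.png

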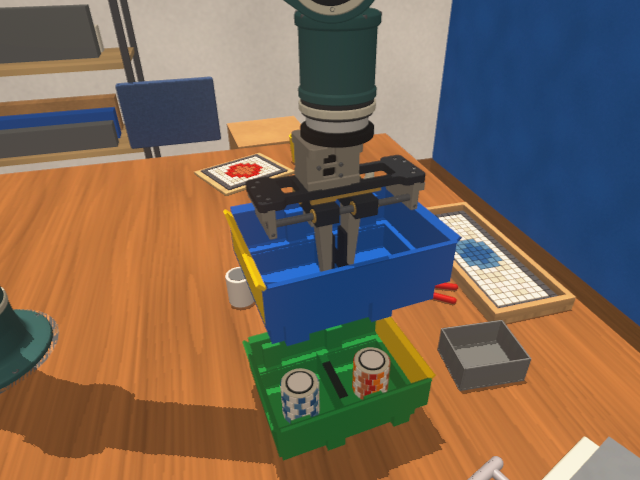

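View pics/scene5.png

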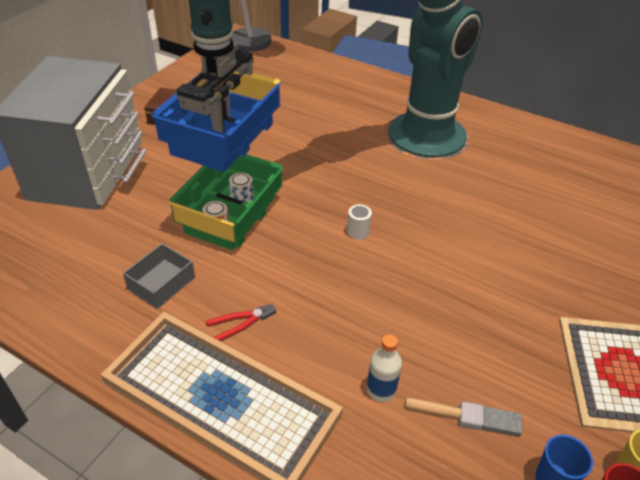

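Blue tote is level above the green one (side view about (345,265)), with its yellow end over the green plain end. Comparing rims in the same cameras before lowering.

Run:
```python
from h import *
np.set_printoptions(precision=4,suppress=True)
for c in ('side','scene'):
    z=np.load(c+'5.npz'); w,d,p=z['w'],z['d'],z['p'].astype(int)
    r=np.hypot(w[...,0]-.557,w[...,1]+.26)
    col=((p[...,2]>p[...,0]+50)|((p[...,0]>150)&(p[...,2]<90)))
    m=(d>0)&(r<.16)&(w[...,2]>.307)&(w[...,2]<.33)&col; q=w[m]
    print(c,'blue',cv2.minAreaRect((q[:,:2]*1000).astype(np.float32)),len(q))
    th=np.radians(6.1); X=np.array([np.cos(th),np.sin(th)]);Y=np.array([-X[1],X[0]])
    k=(q[:,:2]-[.557,-.26]); x,y=k@X,k@Y
    for n,s in (('x-',x<-.09),('x+',x>.09),('y-',y<-.07),('y+',y>.07)):
        if s.sum()>10: print(n,s.sum(),'ztop',np.percentile(q[s,2],90))
    z4=np.load(c+'4.npz'); print('green',rect(c,(.557,-.26),.088,.102,z4['w'],z4['d']))
```

```text
side blue ((556.7045288085938, -260.5492858886719), (230.2877655029297, 172.84629821777344), 5.93805456161499) 2403
x- 886 ztop 0.3158320007524188
x+ 573 ztop 0.3153835341320674
y- 1153 ztop 0.31608266890136144
y+ 238 ztop 0.31519192279485275
green (((556.265869140625, -260.5233459472656), (230.9633331298828, 172.9866485595703), 6.102002143859863), np.int64(3042))
scene blue ((557.3063354492188, -256.9004211425781), (235.08750915527344, 174.1444549560547), 6.234801292419434) 802
x- 175 ztop 0.3165323530529412
x+ 320 ztop 0.3171391338505867
y- 200 ztop 0.3165097727682574
y+ 230 ztop 0.3175919804946384
green (((558.0977783203125, -257.5672607421875), (234.16925048828125, 178.1074676513672), 6.537714004516602), np.int64(1044))
```

Aligned to within about 1 mm and 0.3°. Lowering with a force check.

Run:
```python
from h import *
R=down(np.radians(96.1)); g=[.557,-.260]
env.movel([*g,.11],R,rate=.12)
for z in (.100,.096,.092,.089,.087,.085,.084,.083,.082,.081):
    env.movel([*g,z],R,rate=.04); s=env.sense(); print(z,s['wrist_force'].round(2),s['ee_pos'].round(4),round(s['t'],1))
    if s['wrist_force'][2]>0: break
for c in ('side','scene'):
    p,d=save(c,c+'6.png')
    for n in ('blue_tote','blue_yellow_end','red_pot_mid','green_tote'): print(c,n,[(np.round(x['at'],3),x['score']) for x in tip_of(c,n)[:1]])
```

```text
0.1 [-0.79 -1.   -4.18] [ 0.5568 -0.2599  0.0997] 29.7
0.096 [-0.8  -0.11 -4.22] [ 0.5568 -0.2599  0.0957] 30.0
0.092 [ 0.12 -0.28 -4.02] [ 0.5567 -0.2599  0.0916] 30.2
0.089 [-0.6   0.67 -4.19] [ 0.5568 -0.26    0.0888] 30.5
0.087 [ 0.32 -0.47 -3.89] [ 0.5569 -0.2599  0.0868] 30.7
0.085 [ 0.3   0.05 -4.43] [ 0.5569 -0.2599  0.0848] 31.0
0.084 [-0.05 -0.54 -3.9 ] [ 0.557  -0.26    0.0839] 31.2
0.083 [ 0.56 -0.35 -4.61] [ 0.5569 -0.2599  0.0829] 31.5
0.082 [-0.25  0.61 -3.89] [ 0.5571 -0.26    0.082 ] 31.7
0.081 [-3.25  1.18  5.57] [ 0.5571 -0.26    0.082 ] 32.0
side blue_tote [(array([ 0.554, -0.26 ,  0.084]), 0.66)]
side blue_yellow_end []
side red_pot_mid []
side green_tote [(array([ 0.557, -0.264, -0.   ]), 0.79)]
scene blue_tote [(array([ 0.559, -0.257,  0.084]), 0.83)]
scene blue_yellow_end [(array([ 0.453, -0.272,  0.124]), 0.57)]
scene red_pot_mid []
scene green_tote [(array([ 0.557, -0.26 , -0.   ]), 0.69)]
```

Contact came at 82 mm, the seat height. Releasing and retreating.

Run:
```python
from h import *
R=down(np.radians(96.1)); g=[.557,-.260]
effector.release(); env.pause(.3)
env.movel([*g,.30],R,rate=.12)
env.reach([.6,.05,.35],R); env.pause(.3); print(env.sense()['t'])
for c in ('side','scene'):
    p,d=save(c,c+'7.png'); w=cloud(c,d)
    print(c,rect(c,g,.168,.19,w,d),np.percentile(w[(d>0)&(np.hypot(w[...,0]-.557,w[...,1]+.26)<.15)][:,2],99))
    for n in ('blue_tote','blue_yellow_end','bare_pot','nippers'): print(n,[(np.round(x['at'],3),x['score']) for x in tip_of(c,n)[:1]])
```

```text
37.5083
side (((557.0166015625, -261.0419921875), (230.9298858642578, 173.6320037841797), 6.33418607711792), np.int64(3463)) 0.17776319877501243
blue_tote [(array([ 0.558, -0.262,  0.084]), 0.94)]
blue_yellow_end [(array([ 0.455, -0.267,  0.12 ]), 0.8)]
bare_pot [(array([ 0.449,  0.021, -0.003]), 0.66)]
nippers [(array([ 0.784, -0.04 ,  0.   ]), 0.76)]
scene (((557.9197387695312, -257.1600341796875), (233.8305206298828, 174.96144104003906), 6.392076015472412), np.int64(1244)) 0.17916041669687163
blue_tote [(array([ 0.561, -0.256,  0.082]), 0.88)]
blue_yellow_end [(array([ 0.452, -0.273,  0.122]), 0.69)]
bare_pot [(array([ 0.449,  0.023, -0.003]), 0.75)]
nippers [(array([ 0.785, -0.039, -0.002]), 0.7)]
```

View pics/side7.png

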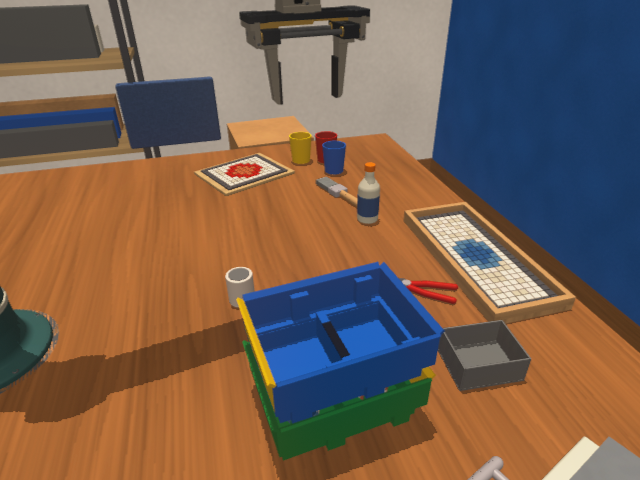

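The blue tote sits level and centred on the green one at (340,350), rim at about 179 mm. Its yellow end is on the left over the plain end, and the arm is clear.

```bash
python3 -c "
from h import *
print(workorder.finish_job())"
```

```text
the job is handed in; nothing more can be done
None
```

The job is handed in at about 38 s of the 64 s limit, with no verdict returned: the red pot is upright in the green tote's empty compartment, and the blue tote is stacked level on the saddles with its yellow end over the green plain end; the bare pot and nippers measured unmoved (the first pot grasp closed on air because the real fingertips sit about 21 mm above the reported TCP, which I corrected for).

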